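# Put the broad scraper back in its slotted block

### The job

Take the broader of the two steel scrapers leaning in the wooden catch box and put it away in the slotted wooden block: bring its blade edge down into the mouth of the slot with the scraper still leaning, then straighten it and push it fully home, so that it stands upright with its edge on the slot's floor. Keep hold of it until it is home, do not let it drop in, then let go; leave the narrow scraper where it is.

Things in the scene. Friction and masses are not known exactly. Their poses are not given: they have to be found in the camera images.
- broad_scraper: To move: 64 mm wide, 117 long, 0.16 kg. Steel blade 5 mm thick, bare from z = 0 to 82 mm; dark wood grip bar 20 mm thick, as wide as the blade, z = 82 to 117. Origin: middle of the bottom (cutting) edge; z up the blade to the grip, y along its width, x through its thickness. Stands loose in the catch box, edge down, grip leaning about 27 degrees over the near wall (box -x). Either scraper may be nearer the chute.
- narrow_scraper: Bystander, leave alone: same shape, thickness, frame and lean as the broad scraper, but only 36 mm wide; in the same box, its centre about 85 mm beside the broad one's.
- catch_box: Fixed pale wooden trough, 300 mm long (y), 50 wide (x), 58 tall; walls 10 mm, floor 8 mm: inside 30 wide, 50 deep. Origin: centre of the underside; z up; x points away from the robot (yaw within 0.3 rad). A fixed tin chute on legs, 36 mm wide, slopes down into its -y end, from y = -270 mm (about 180 high) to y = -90 mm (about 90 high).
- slot (a point): Centre of the slot's mouth, on the flat top of the fixed pale wooden block (x 70, y 130, 72 mm tall). z up, y along the slot, x across it, away from the robot (yaw within 0.35 rad). Slot 100 mm long, 40 wide at the top; chamfers narrow it to 14 at 15 mm below the top, then straight down to a floor 60 mm below the top. A seated scraper's grip starts 22 mm above the block. Either blade face may lead.
Not all that is in view belongs to the job. Leave any purple or turquoise look-alike of the broad_scraper alone. Of the things that look like the part that bears slot, take the one that is farthest from the robot's base at the start.

How it is judged:
By the outcome, as a careful person would: the job done as asked, in the order asked, and still so for the second after the job is handed in, with the robot touching nothing.
It also fails if it takes over 45 s, if anything falls off the work surface, if the arm or the gripper's body presses on something with over 40 N, if the wrist force passes 120 N, or if a joint passes its speed limit or range.

### The arm

A 6-joint arm with a two-finger parallel gripper is mounted at the origin on the work surface. World frame = base frame: x ahead of the robot, y to its left, z up, the work surface at z = 0. Lengths are in mm, angles in degrees, forces in N, time in s.
With the tool pointing down it reaches from about 275 to 875 mm from the base axis. Payload 12.5 kg.
Tool frame: the origin (TCP) lies at the centre of the arm's flange, where the gripper is bolted on; the fingertips stand 173 mm ahead of it and the grasp point (between the pads) lies 155 mm ahead of it (env.tip_extent is the distance from the TCP to the fingertips, in mm); z points along the fingers, y is the direction in which the jaws open and shut (so a half turn about z gives the same grasp; the last joint's range is limited). The gripper opens to 85 mm and grips with 20 to 120 N. Pads are 22 mm wide; open, the fingers measure 114 mm over their backs; the gripper's body (76 mm by 85 mm) begins 54 mm behind the grasp point. The pads swing forward as they close: fully open they stand 13 mm farther back than shut.
Start: joints at [-78.816, 20.094, 94.641, -0, 65.266, -4.847], TCP at [151.91, -528.592, 404.69] pointing down, gripper open.
Joint ranges: [-157.81, 157.81], [-45, 120.19], [0.68, 151.7], [-89.99, 269.99], [4.06, 180], [-164.3, 164.3]. Speed limits (degrees/s): [127.2, 127.2, 159.86, 180, 180, 180].

### API

Orientations are given as a 3x3 rotation matrix whose columns are the frame's x, y, z axes.
In Python, from plant import env, cams, order gives the robot as it stands.
- The arm moves only by the tool step_arm, never from a script. Its arguments are lists of equal length, an entry for each row: "offset": the shift along the tool's x, y, z in m, a list of three; "spin": the turn about the tool's z in rad. In form: {"offset": [[dx, dy, dz], ...], "spin": [spin, ...]}. A call has 1 to 12 rows; each row is the pose to reach, as a shift and turn from the pose commanded when the call began, along the tool's axes at that moment; what a row does not reach only later rows make up. A row lasts 1/10 s, in which the tool goes at most 50 mm and 8.59 degrees, less where a joint would pass 70% of its speed; a pose out of reach is approached as far as the arm can. A call with a gripper value outside its range is refused whole. "grip" is the closure, from 0 (fully open) to 1 (shut), set as the call begins (left out, the last holds). The fingers move at their own pace and stop on an object; the grip force is fixed at half the most. Time passes only in rows, so rows that repeat a pose let the fingers close. It gives the time, the measured TCP pose, the force and the opening at its end, in the units of the state.
- env.observe(): the state, without advancing time (a new reading comes with each control period).
- cams.read_camera(name): name is "side" or "top"; returns a dict with "frame" (384x512x3 uint8, red, green, blue), "depth" (384x512 float32, mm along the optical axis (not along the pixel's ray), 0 where there is no reading), "fovy" (degrees; the focal length in pixels is half the picture's height over the tangent of half this angle, whatever the lens; pixels are square), "cx", "cy" (the principal point, pixels), "view" (4x4, takes a point from world to camera coordinates). Camera axes: x right, y down, z forward; pixel columns grow to the right and rows downward; lengths in mm; the calibration is good to about 2 mm. A picture is of the moment at which its call begins.
- order.job_done(): hands the job in, once; it reports no verdict.
The state is a dict: "t": time; "joints": joint angles; "dq": joint speeds; "joint_efforts": joint torques, N m; "tcp_pos": TCP position; "ee_rot": TCP orientation; "ft_force": force on the tool from outside, world axes, zero at the start; "wrist_torque": the same for the moment, N m; "gripper_width": finger opening in mm.
Only numpy, scipy, OpenCV 4.12 (cv2) and the standard library are available. Lean on these libraries where they do the work, as an engineer would, in place of code of your own. Each camera call takes 0.05 s, during which the arm holds its last target.

## Working session

There is one attempt and no reset: what is moved stays moved. The work goes in short steps, Python scripts to look and compute and a tool call to move; the robot and the scene stay as the last step left them, time stands still between calls to the robot, and variables do not carry over. Pictures are saved under pics/ and viewed, and the job is handed in when it is done.

Besides the shell and the picture viewer there is one more tool, called after ">>>" by a JSON object that holds its "method" and its "body". step_arm: Moves the arm, as the interface text tells. Its arguments: {"type":"object","properties":{"offset":{"type":"array"},"spin":{"type":"array"},"grip":{"type":"number"}},"required":["offset","spin"]}

```bash
ls; mkdir -p pics; python3 - <<'E'
from plant import env,cams,order
import cv2,numpy as np,pickle
print(env.observe())
for n in("side","top"):
    c=cams.read_camera(n); pickle.dump(c,open(f"{n}0.pkl","wb"))
    cv2.imwrite(f"pics/{n}0.png",cv2.resize(c["frame"][:,:,::-1],None,fx=1.5,fy=1.5))
    print(n,c["fovy"],c["cx"],c["cy"],c["view"].round(3).tolist(),(c["depth"]>0).mean())
E
```

```text
pics
{'t': 0.0, 'joints': array([-7.88156691e+01,  2.01262539e+01,  9.46785392e+01,  1.80926927e-03,
        6.52654874e+01, -4.84617332e+00]), 'dq': array([0.05000234, 0.02303325, 0.14612569, 0.05039299, 0.00681634,
       0.11557705]), 'joint_efforts': array([-1.00662848e-03, -5.06103194e+01, -2.91403735e+01, -1.24454264e-04,
        4.59475545e-03, -1.33225842e-05]), 'tcp_pos': array([ 151.89301061, -528.47215791,  404.12943151]), 'ee_rot': array([[ 9.61118478e-01,  2.76136248e-01, -2.09787619e-04],
       [ 2.76136296e-01, -9.61117727e-01,  1.20889198e-03],
       [ 1.32188297e-04, -1.21981840e-03, -9.99999247e-01]]), 'ft_force': array([-0.5425244 ,  0.29175458,  0.34170586]), 'wrist_torque': array([-0.0460326 ,  0.01298159,  0.01517043]), 'gripper_width': 85.50539328184468}
side 54.612981821192506 253.71005424042318 189.7362090535126 [[-0.826, -0.563, -0.016, 455.092], [-0.289, 0.448, -0.846, 226.608], [0.483, -0.694, -0.533, 734.304], [0.0, 0.0, 0.0, 1.0]] 0.9960225423177084
top 43.979355243673915 256.6352620744779 192.72325559496431 [[-0.014, -0.999, -0.039, 34.542], [-0.993, 0.018, -0.113, 565.714], [0.114, 0.037, -0.993, 997.106], [0.0, 0.0, 0.0, 1.0]] 0.9961954752604166
```

View pics/top0.png

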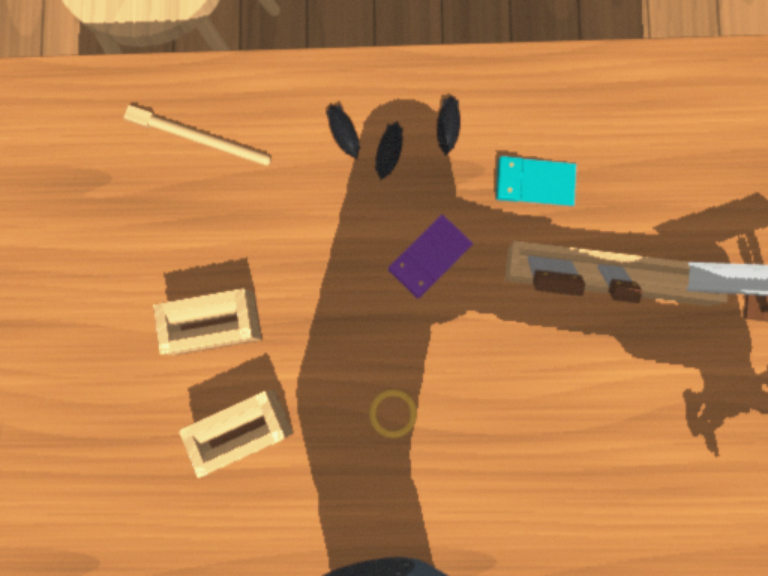

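View pics/side0.png

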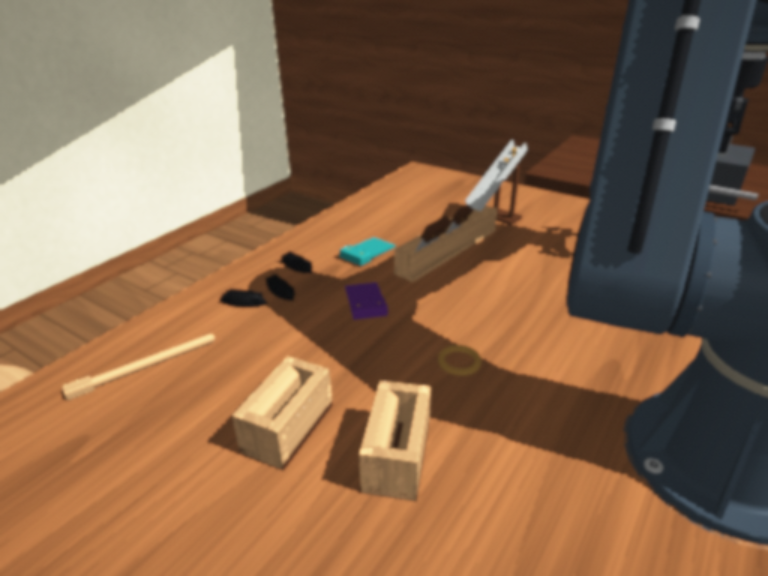

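```bash
cat > h.py <<'E'
import numpy as np,cv2,pickle
def K(c):
    f=192/np.tan(np.radians(c["fovy"]/2)); return f,c["cx"],c["cy"]
def ray(c,u,v):
    f,cx,cy=K(c); V=np.array(c["view"]);R=V[:3,:3];o=-R.T@V[:3,3]
    return o,R.T@np.array([(u-cx)/f,(v-cy)/f,1.])
def onz(c,u,v,z):
    o,d=ray(c,u,v); return o+d*(z-o[2])/d[2]
def dep(c,u,v):
    o,d=ray(c,u,v); return o+d*c["depth"][int(round(v)),int(round(u))]
def cloud(c):
    f,cx,cy=K(c);V=np.array(c["view"]);R=V[:3,:3]
    v,u=np.mgrid[0:384,0:512];D=c["depth"]
    P=np.stack([(u-cx)/f*D,(v-cy)/f*D,D],-1)-V[:3,3]
    return P@R
def proj(c,p):
    f,cx,cy=K(c);V=np.array(c["view"]);q=V[:3,:3]@np.array(p)+V[:3,3]
    return np.array([f*q[0]/q[2]+cx,f*q[1]/q[2]+cy])
E
python3 - <<'E'
from h import *
from plant import env
print(env.tip_extent)
c=pickle.load(open("top0.pkl","rb"));P=cloud(c);im=c["frame"].astype(int)
crop=lambda x0,y0,x1,y1,s,n:cv2.imwrite(n,cv2.resize(c["frame"][y0:y1,x0:x1,::-1],None,fx=s,fy=s,interpolation=cv2.INTER_CUBIC))
crop(95,160,205,330,3.5,"pics/blk.png"); crop(325,150,512,215,4,"pics/box.png")
# block tops
m=(P[...,2]>62)&(P[...,2]<80)
n,l,s,ce=cv2.connectedComponentsWithStats(m.astype(np.uint8))
for i in range(1,n):
    if s[i,4]>80:
        q=P[l==i]; r=cv2.minAreaRect(q[:,:2].astype(np.float32)); print(i,s[i],np.median(q,0).round(1),r)
# boxes / grips: grip brown dark with height
g=(P[...,2]>65)&(P[...,2]<130)&(np.arange(512)[None]>330)
n,l,s,ce=cv2.connectedComponentsWithStats(g.astype(np.uint8))
for i in range(1,n):
    if s[i,4]>30:
        q=P[l==i]; r=cv2.minAreaRect(q[:,:2].astype(np.float32)); print("g",i,s[i],q.min(0).round(1),q.max(0).round(1),r)
S=pickle.load(open("side0.pkl","rb"))
E
```

```text
173.4
24 [459 177  13  15 147] [ 572.3 -400.6   75.3] ((571.1860961914062, -402.4922180175781), (20.15483856201172, 29.5911865234375), 81.35173034667969)
44 [ 102  192   67   44 1691] [524.5 280.5  72.8] ((522.8994750976562, 281.16357421875), (70.88745880126953, 132.1304168701172), 9.266683578491211)
65 [ 119  261   72   57 1752] [366.6 237.5  72.7] ((367.0496826171875, 237.7908172607422), (70.05274200439453, 131.46656799316406), 23.51455307006836)
g 1 [ 457  175   55   22 1031] [ 540.9 -477.1   68.2] [ 588.4 -381.9  129.7] ((565.2236938476562, -429.7647399902344), (92.25521850585938, 37.37075424194336), 81.93437957763672)
g 2 [354 179  36  18 485] [ 545.7 -241.    65.3] [ 587.4 -175.7  122. ] ((566.6640625, -208.51495361328125), (63.84455490112305, 35.940460205078125), 81.85103607177734)
g 3 [404 185  24  17 304] [ 534.7 -314.6   66.5] [ 572.9 -276.5  120.3] ((554.0067138671875, -295.5566101074219), (36.18090057373047, 35.89934158325195), 82.11283111572266)
```

```bash
python3 - <<'E'
from h import *
c=pickle.load(open("top0.pkl","rb"));P=cloud(c)
# box rim z 52..62
m=(P[...,2]>50)&(P[...,2]<64)&(np.arange(512)[None]>330)&(np.arange(512)[None]<490)
q=P[m];print(len(q),cv2.minAreaRect(q[:,:2].astype(np.float32)))
E
```

```text
1296 ((583.6213989257812, -301.7987060546875), (301.1022644042969, 51.026451110839844), 81.78466033935547)
```

View pics/box.png

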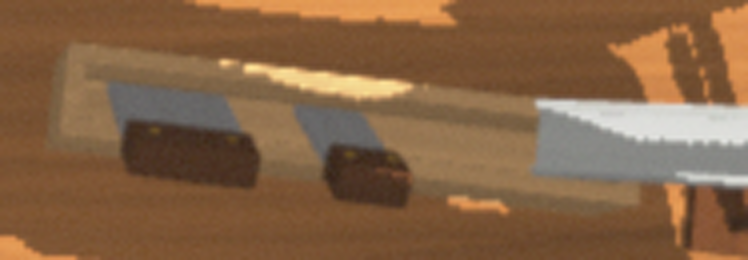

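View pics/blk.png

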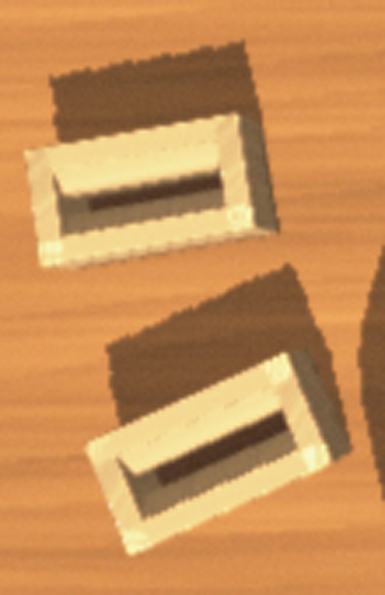

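Scraper candidates in the top picture: broad one at about (372,188), 64 mm wide. The narrow one is at (416,193), 36 mm wide, and the turquoise and purple look-alikes lie flat. So the broad one is (372,188), confirmed by the crop. Block candidates: (135,214) is 594 mm from the base and (159,290) is 437 mm. The farther is (135,214).

```bash
python3 - <<'E'
from h import *
for nm in("top","side"):
    c=pickle.load(open(nm+"0.pkl","rb"));P=cloud(c)
    a=np.radians(-8.15);X=np.array([np.cos(a),np.sin(a)]);Y=np.array([-X[1],X[0]])
    q=P.reshape(-1,3);col=c["frame"].reshape(-1,3).astype(int)
    d=q[:,:2]-[583.6,-301.8];x=d@X;y=d@Y;z=q[:,2]
    s=(y>40)&(y<140)&(x>-80)&(x<30)&(z>62)&(z<130)
    print(nm,s.sum())
    r=y[s];print("y",np.percentile(r,[0,2,50,98,100]).round(1), "x",x[s].min(),x[s].max(),"z",z[s].max())
    dark=s&(col.sum(1)<200)
    for yb in (70,90,110):
        t=s&(abs(y-yb)<8);o=np.argsort(x[t])
        print(yb,[(round(A),round(B)) for A,B in zip(x[t][o][::5],z[t][o][::5])])
# chute & narrow & slot
c=pickle.load(open("top0.pkl","rb"));P=cloud(c)
a=np.radians(9.27);X=np.array([np.cos(a),np.sin(a)]);Y=np.array([-X[1],X[0]])
q=P.reshape(-1,3);d=q[:,:2]-[522.9,281.2];x=d@X;y=d@Y;z=q[:,2]
for xb in range(-36,38,3):
    t=(abs(x-xb)<1.5)&(abs(y)<30); print(xb,np.median(z[t]).round(1) if t.any() else None,end="; ")
t=(z>60)&(z<80)&(abs(x)<45)&(abs(y)<80);print()
for yb in range(-66,68,4):
    t=(abs(y-yb)<2)&(abs(x)<8); print(yb,np.median(z[t]).round(1) if t.any() else None,end="; ")
E
```

```text
top 520
y [ 41.6  58.6  91.8 121.5 139.6] x -47.95998597872636 24.296527140403413 z 122.03579718671274
70 [(-48, 112), (-47, 111), (-46, 109), (-45, 110), (-43, 112), (-43, 115), (-41, 115), (-40, 115), (-39, 114), (-38, 116), (-37, 118), (-35, 118), (-34, 114), (-33, 118), (-32, 117), (-30, 116), (-29, 115), (-27, 109), (-25, 107), (-23, 104), (-22, 99), (-20, 97), (-18, 92), (-11, 64)]
90 [(-48, 113), (-47, 105), (-46, 114), (-44, 110), (-43, 110), (-42, 113), (-41, 115), (-40, 113), (-39, 116), (-38, 115), (-37, 115), (-36, 117), (-35, 117), (-34, 117), (-32, 117), (-31, 122), (-30, 115), (-28, 114), (-26, 108), (-25, 104), (-23, 104), (-22, 101), (-19, 95), (-18, 93), (-11, 62), (21, 62)]
110 [(-48, 109), (-47, 112), (-46, 114), (-45, 115), (-44, 115), (-43, 113), (-42, 118), (-41, 116), (-39, 113), (-38, 113), (-37, 115), (-36, 117), (-34, 116), (-33, 117), (-32, 118), (-31, 117), (-29, 112), (-27, 111), (-26, 106), (-24, 104), (-22, 99), (-20, 94), (-19, 96), (-13, 67), (-11, 63)]
side 223
y [ 56.2  59.  103.7 122.1 123.7] x -52.71192768634456 -15.076989968800097 z 116.09932899
[... 185 characters left out ...]
114), (-38, 116)]
110 [(-51, 109), (-50, 103), (-49, 109), (-46, 99), (-46, 113), (-44, 113), (-42, 113), (-40, 86), (-38, 113), (-32, 77), (-22, 65)]
-36 29.6; -33 74.0; -30 73.2; -27 73.3; -24 73.7; -21 73.5; -18 71.1; -15 67.5; -12 64.5; -9 60.7; -6 57.6; -3 13.9; 0 13.5; 3 13.6; 6 31.1; 9 60.9; 12 64.8; 15 68.3; 18 71.7; 21 73.8; 24 74.4; 27 73.4; 30 73.5; 33 73.9; 36 70.6; 
-66 36.3; -62 74.0; -58 74.1; -54 73.2; -50 74.9; -46 57.7; -42 59.5; -38 41.7; -34 17.1; -30 14.9; -26 17.3; -22 14.6; -18 23.2; -14 16.2; -10 19.3; -6 15.8; -2 18.4; 2 16.3; 6 17.1; 10 24.2; 14 14.9; 18 16.0; 22 39.5; 26 15.3; 30 15.7; 34 17.0; 38 18.2; 42 28.2; 46 33.7; 50 51.5; 54 73.5; 58 73.0; 62 73.5; 66 72.3;
```

>>> {"method": "step_arm", "body": {"offset": [[0.485,-0.194,0.03],[0.485,-0.194,0.03],[0.485,-0.194,0.03],[0.485,-0.194,0.03],[0.485,-0.194,0.03],[0.485,-0.194,0.03],[0.485,-0.194,0.03],[0.485,-0.194,0.03],[0.485,-0.194,0.03],[0.485,-0.194,0.03],[0.485,-0.194,0.03],[0.485,-0.194,0.03]], "spin": [0.422,0.422,0.422,0.422,0.422,0.422,0.422,0.422,0.422,0.422,0.422,0.422], "grip": 0}}

```text
t: 1.3
tcp_pos: [566.7, -205.5, 373.8]
ee_rot: [[0.99, -0.138, -0.0], [-0.138, -0.99, 0.001], [-0.0, -0.001, -1.0]]
ft_force: [-0.4, -0.7, -1.0]
gripper_width: 85.1
```

>>> {"method": "step_arm", "body": {"offset": [[0,0,0.03],[0,0,0.06],[0,0,0.06],[0,0,0.06]], "spin": [0,0,0,0]}}

```text
t: 1.7
tcp_pos: [564.3, -208.6, 315.1]
ee_rot: [[0.99, -0.142, -0.001], [-0.142, -0.99, 0.0], [-0.001, -0.0, -1.0]]
ft_force: [1.1, -0.4, -0.1]
gripper_width: 85.5
```

```bash
python3 - <<'E'
from plant import env,cams
from h import *
o=env.observe();print(o["tcp_pos"],o["dq"],o["ft_force"])
for n in("side","top"):
    c=cams.read_camera(n); pickle.dump(c,open(f"{n}1.pkl","wb"))
    u,v=proj(c,[564,-208,110]).astype(int); u0=max(0,u-60);v0=max(0,v-60)
    cv2.imwrite(f"pics/{n}1.png",cv2.resize(c["frame"][v0:v0+120,u0:u0+120,::-1],None,fx=5,fy=5,interpolation=cv2.INTER_CUBIC))
E
```

```text
[ 564.3181557  -208.62588699  315.1433012 ] [ 0.05917078 -1.51726957 -1.30505705  0.15976178  0.09106243  0.04288116] [ 1.12350782 -0.44331234 -0.09502549]
```

View pics/side1.png

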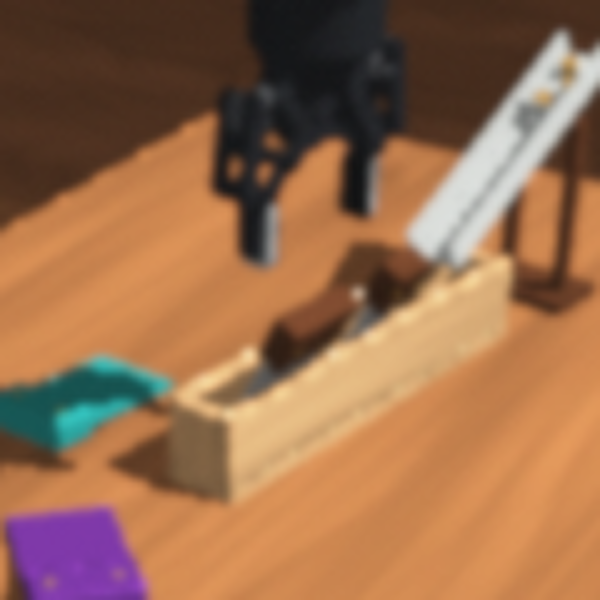

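```bash
python3 - <<'E'
from h import *
c=pickle.load(open("side1.pkl","rb"));P=cloud(c).reshape(-1,3)
a=np.radians(-8.15);X=np.array([np.cos(a),np.sin(a)]);Y=np.array([-X[1],X[0]])
d=P[:,:2]-[564.3,-208.6];x=d@X;y=d@Y;z=P[:,2]
for s0 in((-70,-35),(35,70)):
    s=(y>s0[0])&(y<s0[1])&(abs(x)<25)&(z>125)&(z<300)
    print(s.sum(),np.sort(z[s])[:8].round(1)); t=s&(z<175);print(np.percentile(x[t],[2,98]),np.percentile(y[t],[2,98]))
E
```

```text
245 [154.  154.1 155.3 155.4 156.5 156.5 156.8 157.9]
[-13.55484397   7.28162089] [-46.35168691 -39.12375356]
451 [154.6 154.9 155.1 155.8 156.5 157.2 157.9 157.9]
[-12.89400825   5.28942131] [46.54128549 58.63345267]
```

>>> {"method": "step_arm", "body": {"offset": [[0,0,0.025],[0,0,0.05],[0,0,0.069],[0,0,0.069],[0,0,0.069]], "spin": [0,0,0,0,0]}}

```text
t: 2.3
tcp_pos: [564.9, -208.5, 247.2]
ee_rot: [[0.99, -0.142, 0.001], [-0.142, -0.99, -0.001], [0.002, 0.0, -1.0]]
ft_force: [-0.2, 0.9, -0.1]
gripper_width: 85.2
```

>>> {"method": "step_arm", "body": {"offset": [[0,0,0],[0,0,0],[0,0,0],[0,0,0],[0,0,0],[0,0,0],[0,0,0],[0,0,0]], "spin": [0,0,0,0,0,0,0,0], "grip": 1}}

```text
t: 3.1
tcp_pos: [564.9, -208.3, 247.5]
ee_rot: [[0.99, -0.142, 0.002], [-0.142, -0.99, -0.001], [0.003, 0.001, -1.0]]
ft_force: [-0.8, -0.6, 6.5]
gripper_width: 63.3
```

```bash
cat > look.py <<'E'
import sys
from plant import env,cams
from h import *
k=sys.argv[1];p=[float(v) for v in sys.argv[2:5]]
o=env.observe();print(o["t"],o["tcp_pos"].round(1),o["ft_force"].round(1),o["wrist_torque"].round(2),round(o["gripper_width"],1))
ims=[]
for n in("side","top"):
    c=cams.read_camera(n); pickle.dump(c,open(f"{n}{k}.pkl","wb"))
    u,v=proj(c,p).astype(int); u0=min(max(0,u-40),432);v0=min(max(0,v-50),284)
    print(n,u0,v0)
    ims.append(cv2.resize(c["frame"][v0:v0+100,u0:u0+80,::-1],None,fx=5,fy=5,interpolation=cv2.INTER_CUBIC))
cv2.imwrite(f"pics/l{k}.png",np.hstack(ims))
E
python3 look.py 2 564 -208 100
```

```text
3.1 [ 564.9 -208.3  247.5] [-0.8 -0.6  6.5] [0.38 0.09 0.17] 63.3
side 249 101
top 331 137
```

View pics/l2.png

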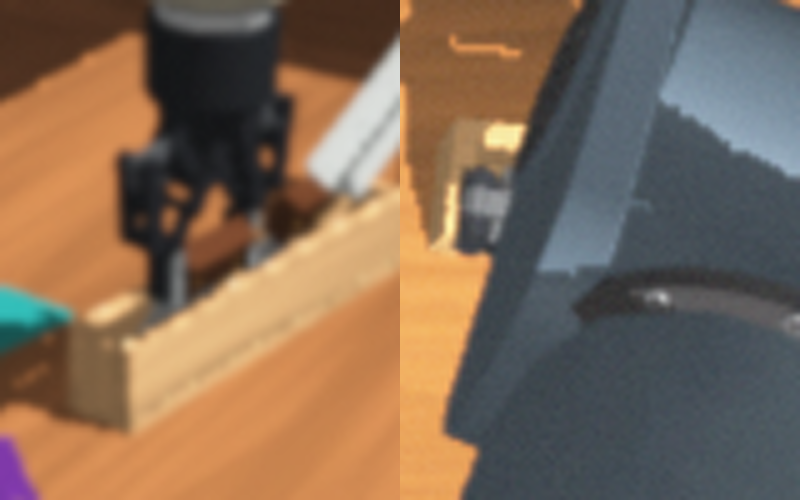

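>>> {"method": "step_arm", "body": {"offset": [[-0.001,0,-0.006],[-0.003,0,-0.015],[-0.005,0,-0.03],[-0.005,0,-0.05],[-0.005,0,-0.08],[-0.005,0,-0.11],[-0.005,0,-0.13],[-0.005,0,-0.13],[-0.005,0,-0.13]], "spin": [0,0,0,0,0,0,0,0,0]}}

```text
t: 4.1
tcp_pos: [559.2, -207.4, 375.7]
ee_rot: [[0.99, -0.142, 0.0], [-0.142, -0.99, -0.0], [0.0, 0.0, -1.0]]
ft_force: [-0.7, 0.2, -2.6]
gripper_width: 63.4
```

```bash
python3 look.py 3 560 -208 200
```

```text
4.1 [ 559.2 -207.4  375.7] [-0.7  0.2 -2.6] [0.02 0.03 0.02] 63.4
side 251 69
top 342 133
```

View pics/l3.png

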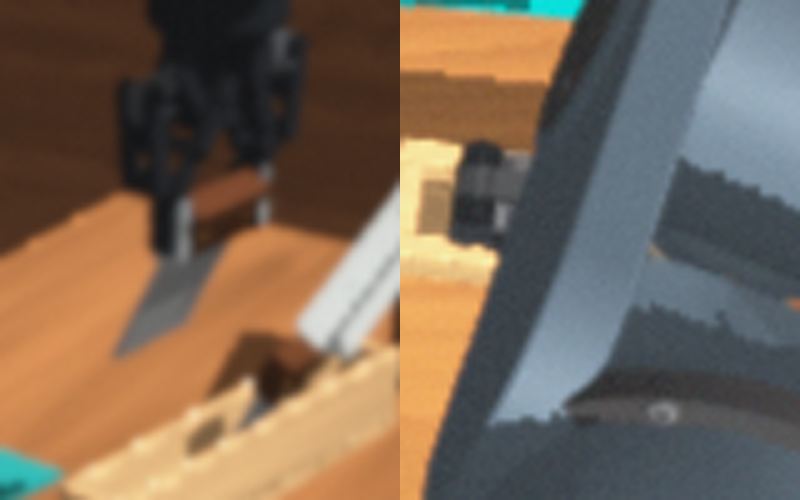

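```bash
cat > blade.py <<'E'
import sys
from h import *
k=sys.argv[1];tx,ty,tz,yaw=[float(v) for v in sys.argv[2:6]]
for n in("side","top"):
    c=pickle.load(open(f"{n}{k}.pkl","rb"));P=cloud(c).reshape(-1,3);col=c["frame"].reshape(-1,3).astype(int)
    a=np.radians(yaw);X=np.array([np.cos(a),np.sin(a)]);Y=np.array([-X[1],X[0]])
    d=P[:,:2]-[tx,ty];x=d@X;y=d@Y;z=P[:,2]-tz
    s=(abs(y)<26)&(abs(x)<75)&(z<-118)&(z>-262)
    print(n,s.sum(),end=" ")
    if s.sum()<30: print();continue
    for z0 in range(-262,-118,8):
        t=s&(z>=z0)&(z<z0+8)
        if t.sum()>3: print((z0+4,t.sum(),np.median(x[t]).round(1),y[t].min().round(),y[t].max().round()),end=" ")
    b=s&(z<-165)&(z>-250)
    if b.sum()>20: 
        p=np.polyfit(z[b],x[b],1);r=x[b]-np.polyval(p,z[b]);b2=np.where(b)[0][abs(r)<5];p=np.polyfit(z[b2],x[b2],1);print("\nlean",np.degrees(np.arctan(p[0])),"x@-150",np.polyval(p,-150),"zmin",np.percentile(z[b2],[0,2,5]))
E
python3 blade.py 3 559.2 -207.4 375.7 -8.15
```

```text
side 299 (-242, np.int64(8), np.float64(38.3), np.float64(-25.0), np.float64(25.0)) (-234, np.int64(17), np.float64(35.5), np.float64(-25.0), np.float64(24.0)) (-226, np.int64(17), np.float64(31.5), np.float64(-26.0), np.float64(25.0)) (-218, np.int64(20), np.float64(26.8), np.float64(-24.0), np.float64(24.0)) (-210, np.int64(19), np.float64(22.5), np.float64(-25.0), np.float64(23.0)) (-202, np.int64(18), np.float64(18.6), np.float64(-25.0), np.float64(25.0)) (-194, np.int64(18), np.float64(15.2), np.float64(-23.0), np.float64(23.0)) (-186, np.int64(19), np.float64(11.5), np.float64(-24.0), np.float64(24.0)) (-178, np.int64(13), np.float64(8.0), np.float64(-26.0), np.float64(25.0)) (-170, np.int64(8), np.float64(-7.3), np.float64(-18.0), np.float64(23.0)) (-162, np.int64(18), np.float64(-9.7), np.float64(-23.0), np.float64(25.0)) (-154, np.int64(24), np.float64(-13.9), np.float64(-25.0), np.float64(24.0)) (-146, np.int64(19), np.float64(-17.8), np.float64(-25.0), np.float64(22.0)) (-138, np.int64(59), np.float64(-15.3), np.float64(-26.0), np.float64(26.0)) (-130, np.int64(22), np.float64(-7.4), np.float64(-24.0), np.float64(26.0)) 
lean -27.288496170831877 x@-150 -7.790671270205863 zmin [-240.47144335 -239.54950694 -237.83969349]
top 8
```

>>> {"method": "step_arm", "body": {"offset": [[-0.003,-0.01,0],[-0.011,-0.035,0],[-0.023,-0.073,0],[-0.036,-0.115,0],[-0.05,-0.16,0],[-0.066,-0.21,0],[-0.082,-0.26,0],[-0.098,-0.31,0],[-0.114,-0.36,0],[-0.129,-0.41,0],[-0.141,-0.447,0],[-0.147,-0.466,0]], "spin": [-0.02,-0.05,-0.08,-0.11,-0.14,-0.17,-0.2,-0.23,-0.26,-0.28,-0.295,-0.304]}}

```text
t: 5.4
tcp_pos: [478.3, 278.4, 374.9]
ee_rot: [[0.986, 0.166, -0.001], [0.166, -0.986, 0.0], [-0.001, -0.0, -1.0]]
ft_force: [-0.4, -0.5, -1.9]
gripper_width: 63.2
```

>>> {"method": "step_arm", "body": {"offset": [[0,0,0.01],[0,0,0.02],[0,0,0.03],[0,0,0.03],[0,0,0.03]], "spin": [0,0,0,0,0]}}

```text
t: 5.9
tcp_pos: [480.3, 273.9, 345.4]
ee_rot: [[0.987, 0.16, -0.001], [0.16, -0.987, -0.0], [-0.001, 0.0, -1.0]]
ft_force: [-0.0, 0.5, -1.0]
gripper_width: 63.3
```

```bash
python3 look.py 4 510 275 110; python3 blade.py 4 480 274.2 345.7 9.27; python3 - <<'E'
from h import *
for n in("top","side"):
  for k in(0,4):
    c=pickle.load(open(f"{n}{k}.pkl","rb"));P=cloud(c).reshape(-1,3)
    a=np.radians(9.27);X=np.array([np.cos(a),np.sin(a)]);Y=np.array([-X[1],X[0]])
    d=P[:,:2]-[522.9,281.2];x=d@X;y=d@Y;z=P[:,2]
    t=(abs(z-72.5)<6)&(abs(x)<42)&(abs(y)<72)
    if t.sum()>50:print(n,k,t.sum(),np.percentile(x[t],[.5,99.5]).round(1),np.percentile(y[t],[.5,99.5]).round(1),np.median(z[t]).round(1))
E
```

```text
5.9 [480.3 273.9 345.4] [-0.   0.5 -1. ] [ 0.03  0.01 -0.05] 63.3
side 151 195
top 91 168
side 399 (-242, np.int64(7), np.float64(38.8), np.float64(-15.0), np.float64(8.0)) (-234, np.int64(15), np.float64(35.9), np.float64(-25.0), np.float64(24.0)) (-226, np.int64(19), np.float64(32.4), np.float64(-25.0), np.float64(23.0)) (-218, np.int64(19), np.float64(28.0), np.float64(-24.0), np.float64(24.0)) (-210, np.int64(14), np.float64(24.3), np.float64(-25.0), np.float64(24.0)) (-202, np.int64(13), np.float64(19.8), np.float64(-23.0), np.float64(26.0)) (-170, np.int64(7), np.float64(-6.5), np.float64(-13.0), np.float64(10.0)) (-162, np.int64(19), np.float64(-8.9), np.float64(-23.0), np.float64(25.0)) (-154, np.int64(24), np.float64(-13.8), np.float64(-22.0), np.float64(24.0)) (-146, np.int64(23), np.float64(-17.9), np.float64(-22.0), np.float64(23.0)) (-138, np.int64(163), np.float64(-14.4), np.float64(-26.0), np.float64(26.0)) (-130, np.int64(70), np.float64(-6.2), np.float64(-26.0), np.float64(24.0)) 
lean -31.249344689269773 x@-150 -13.670774256143318 zmin [-241.78914235 -239.45059021 -
[... 206 characters left out ...]
38.3), np.float64(-26.0), np.float64(23.0)) (-210, np.int64(27), np.float64(34.3), np.float64(-26.0), np.float64(12.0)) (-202, np.int64(12), np.float64(30.6), np.float64(-16.0), np.float64(-5.0)) (-194, np.int64(5), np.float64(26.0), np.float64(-16.0), np.float64(-9.0)) (-138, np.int64(23), np.float64(-14.3), np.float64(-25.0), np.float64(-5.0)) (-130, np.int64(7), np.float64(-12.5), np.float64(-25.0), np.float64(-6.0)) 
lean -26.98241214878162 x@-150 3.9362797486691505 zmin [-236.05173302 -235.10981157 -234.04414316]
top 0 1467 [-35.2  34.6] [-65.6  64.1] 73.2
top 4 874 [-35.1  34.6] [-65.6  46.4] 73.1
side 0 1122 [-39.2  31. ] [-64.5  65.5] 70.9
side 4 1033 [-39.3  30.9] [-63.8  65.6] 70.9
```

View pics/l4.png

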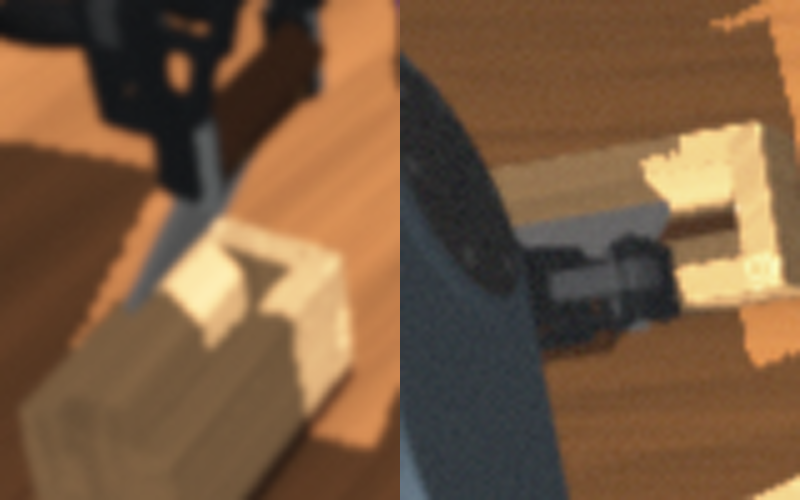

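>>> {"method": "step_arm", "body": {"offset": [[0,0,0.01],[0,0,0.02],[0,0,0.03],[0,0,0.038],[0,0,0.044],[0,0,0.05],[0,0,0.054],[0,0,0.057],[0,0,0.057],[0,0,0.057]], "spin": [0,0,0,0,0,0,0,0,0,0]}}

```text
t: 7.0
tcp_pos: [480.1, 274.7, 288.9]
ee_rot: [[0.987, 0.161, 0.0], [0.161, -0.987, 0.0], [0.0, -0.0, -1.0]]
ft_force: [0.4, -1.5, -2.4]
gripper_width: 63.3
```

```bash
python3 look.py 5 510 275 110; python3 blade.py 5 480.3 273.9 288.7 9.27
```

```text
7.0 [480.1 274.7 288.9] [ 0.4 -1.5 -2.4] [-0.02  0.04 -0.04] 63.3
side 151 195
top 91 168
side 1010 (-258, np.int64(45), np.float64(4.7), np.float64(-25.0), np.float64(25.0)) (-250, np.int64(53), np.float64(4.9), np.float64(-24.0), np.float64(26.0)) (-242, np.int64(51), np.float64(4.7), np.float64(-25.0), np.float64(26.0)) (-234, np.int64(89), np.float64(31.3), np.float64(-26.0), np.float64(26.0)) (-226, np.int64(146), np.float64(48.5), np.float64(-26.0), np.float64(26.0)) (-218, np.int64(340), np.float64(27.2), np.float64(-26.0), np.float64(26.0)) (-210, np.int64(4), np.float64(24.6), np.float64(8.0), np.float64(19.0)) (-202, np.int64(5), np.float64(20.2), np.float64(13.0), np.float64(25.0)) (-162, np.int64(12), np.float64(-8.3), np.float64(-23.0), np.float64(24.0)) (-154, np.int64(15), np.float64(-12.5), np.float64(-25.0), np.float64(26.0)) (-146, np.int64(18), np.float64(-17.6), np.float64(-22.0), np.float64(24.0)) (-138, np.int64(141), np.float64(-15.5), np.float64(-26.0), np.float64(26.0)) (-130, np.int64(86), np.float64(-6.8), np.float64(-26.0), np.float64(26.0)) 
lean -5.01072
[... 328 characters left out ...]
p.int64(42), np.float64(47.2), np.float64(-24.0), np.float64(25.0)) (-226, np.int64(117), np.float64(52.2), np.float64(-26.0), np.float64(24.0)) (-218, np.int64(195), np.float64(62.4), np.float64(-26.0), np.float64(25.0)) (-210, np.int64(78), np.float64(64.8), np.float64(-25.0), np.float64(24.0)) (-202, np.int64(12), np.float64(31.0), np.float64(-25.0), np.float64(-1.0)) (-194, np.int64(8), np.float64(26.3), np.float64(-17.0), np.float64(-9.0)) (-138, np.int64(19), np.float64(-14.2), np.float64(-26.0), np.float64(-8.0)) (-130, np.int64(6), np.float64(-12.8), np.float64(-23.0), np.float64(-9.0)) 
lean 18.736264871479012 x@-150 80.27484049038364 zmin [-249.14158495 -248.26870043 -244.52352301]
```

View pics/l5.png

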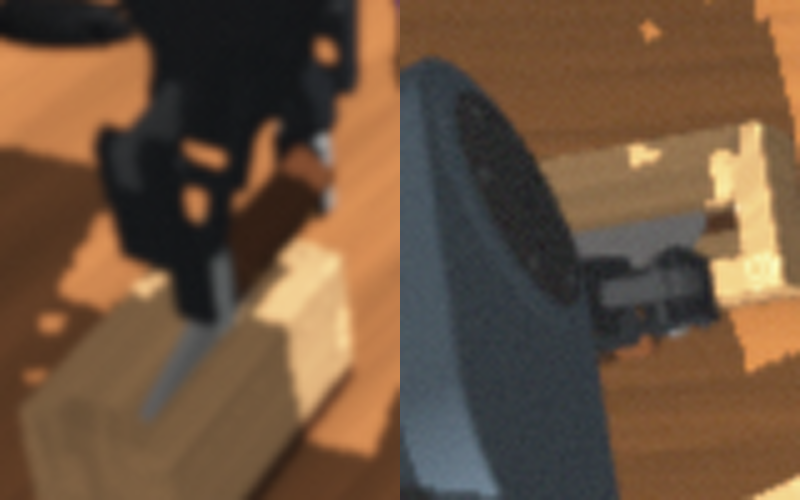

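>>> {"method": "step_arm", "body": {"offset": [[0.002,0,0],[0.004,0,0],[0.006,0,0],[0.008,0,0],[0.011,0,0],[0.014,0,0],[0.017,0,0],[0.02,0,0],[0.02,0,0]], "spin": [0,0,0,0,0,0,0,0,0]}}

```text
t: 8.0
tcp_pos: [499.2, 277.7, 288.3]
ee_rot: [[0.987, 0.161, -0.004], [0.161, -0.987, -0.001], [-0.004, 0.001, -1.0]]
ft_force: [-6.4, -0.2, 0.9]
gripper_width: 63.1
```

```bash
python3 look.py 6 510 275 110; python3 blade.py 6 500 277.3 288.7 9.27
```

```text
8.0 [499.2 277.7 288.3] [-6.4 -0.2  0.9] [-0.22  1.5  -0.  ] 63.1
side 151 195
top 91 168
side 1064 (-258, np.int64(43), np.float64(-15.3), np.float64(-25.0), np.float64(25.0)) (-250, np.int64(46), np.float64(-15.3), np.float64(-24.0), np.float64(26.0)) (-242, np.int64(68), np.float64(-14.9), np.float64(-25.0), np.float64(25.0)) (-234, np.int64(77), np.float64(-14.3), np.float64(-26.0), np.float64(26.0)) (-226, np.int64(126), np.float64(14.5), np.float64(-24.0), np.float64(26.0)) (-218, np.int64(299), np.float64(-1.7), np.float64(-26.0), np.float64(26.0)) (-210, np.int64(26), np.float64(10.3), np.float64(-26.0), np.float64(26.0)) (-202, np.int64(27), np.float64(7.9), np.float64(-26.0), np.float64(26.0)) (-194, np.int64(29), np.float64(5.5), np.float64(-26.0), np.float64(23.0)) (-186, np.int64(5), np.float64(3.7), np.float64(-18.0), np.float64(25.0)) (-170, np.int64(6), np.float64(-11.6), np.float64(-15.0), np.float64(23.0)) (-162, np.int64(28), np.float64(-12.9), np.float64(-22.0), np.float64(26.0)) (-154, np.int64(29), np.float64(-15.9), np.float64(-24.0), np.float64(24.0)) (-146, n
[... 416 characters left out ...]
int64(6), np.float64(-11.8), np.float64(-18.0), np.float64(19.0)) (-242, np.int64(6), np.float64(-11.8), np.float64(-15.0), np.float64(22.0)) (-234, np.int64(11), np.float64(-11.8), np.float64(-14.0), np.float64(10.0)) (-226, np.int64(30), np.float64(34.8), np.float64(-26.0), np.float64(11.0)) (-218, np.int64(208), np.float64(43.6), np.float64(-26.0), np.float64(20.0)) (-210, np.int64(59), np.float64(47.1), np.float64(-26.0), np.float64(19.0)) (-138, np.int64(11), np.float64(-15.8), np.float64(-24.0), np.float64(-8.0)) (-130, np.int64(15), np.float64(-13.8), np.float64(-25.0), np.float64(-9.0)) 
lean 59.09337665906369 x@-150 150.17176743888106 zmin [-247.73439843 -247.1877696  -246.64448661]
```

View pics/l6.png

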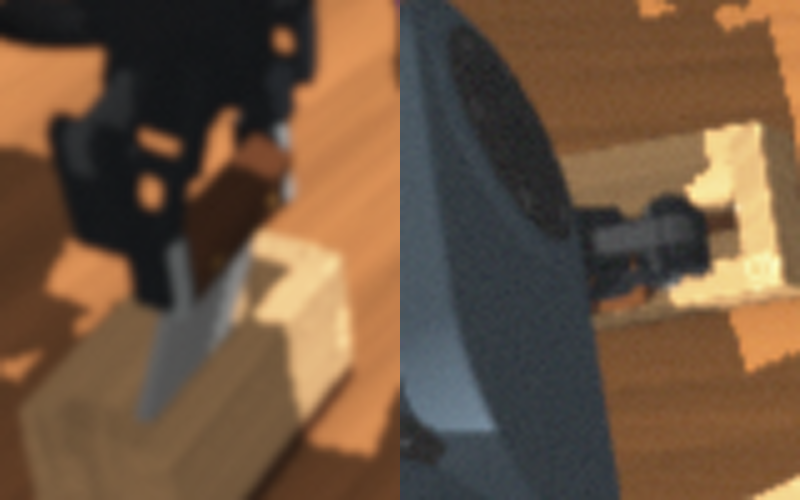

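>>> {"method": "step_arm", "body": {"offset": [[0.003,0,0],[0.006,0,0],[0.009,0,0],[0.012,0,0],[0.015,0,0],[0.018,0,0],[0.021,0,0],[0.021,0,0]], "spin": [0,0,0,0,0,0,0,0]}}

```text
t: 8.9
tcp_pos: [520.2, 281.2, 288.4]
ee_rot: [[0.987, 0.161, -0.003], [0.161, -0.987, -0.001], [-0.003, 0.0, -1.0]]
ft_force: [-4.9, -1.3, 0.5]
gripper_width: 63.3
```

```bash
python3 look.py 7 510 275 110; python3 blade.py 7 520.5 280.6 288.7 9.27
```

```text
8.9 [520.2 281.2 288.4] [-4.9 -1.3  0.5] [-0.23  1.12 -0.03] 63.3
side 151 195
top 91 168
side 1225 (-258, np.int64(44), np.float64(-36.0), np.float64(-26.0), np.float64(25.0)) (-250, np.int64(42), np.float64(-35.9), np.float64(-26.0), np.float64(25.0)) (-242, np.int64(84), np.float64(-35.0), np.float64(-25.0), np.float64(26.0)) (-234, np.int64(91), np.float64(-35.2), np.float64(-26.0), np.float64(25.0)) (-226, np.int64(104), np.float64(-12.1), np.float64(-24.0), np.float64(26.0)) (-218, np.int64(288), np.float64(-23.2), np.float64(-26.0), np.float64(26.0)) (-210, np.int64(41), np.float64(-3.1), np.float64(-24.0), np.float64(23.0)) (-202, np.int64(43), np.float64(-4.2), np.float64(-26.0), np.float64(26.0)) (-194, np.int64(47), np.float64(-5.0), np.float64(-24.0), np.float64(26.0)) (-186, np.int64(43), np.float64(-5.7), np.float64(-26.0), np.float64(24.0)) (-178, np.int64(27), np.float64(-6.6), np.float64(-25.0), np.float64(25.0)) (-162, np.int64(43), np.float64(-16.2), np.float64(-24.0), np.float64(25.0)) (-154, np.int64(45), np.float64(-17.1), np.float64(-25.0), np.float64(24.0)) (-
[... 345 characters left out ...]
.int64(8), np.float64(-32.6), np.float64(-19.0), np.float64(18.0)) (-250, np.int64(6), np.float64(-32.6), np.float64(-17.0), np.float64(20.0)) (-242, np.int64(7), np.float64(-32.7), np.float64(-16.0), np.float64(22.0)) (-234, np.int64(13), np.float64(-5.9), np.float64(-26.0), np.float64(11.0)) (-226, np.int64(70), np.float64(-9.5), np.float64(-25.0), np.float64(18.0)) (-218, np.int64(148), np.float64(-21.5), np.float64(-26.0), np.float64(16.0)) (-210, np.int64(57), np.float64(-25.9), np.float64(-25.0), np.float64(15.0)) (-130, np.int64(19), np.float64(-13.4), np.float64(-25.0), np.float64(-9.0)) 
lean -37.30858242232649 x@-150 -68.445657501676 zmin [-222.60443751 -222.00255213 -221.09888119]
```

View pics/l7.png

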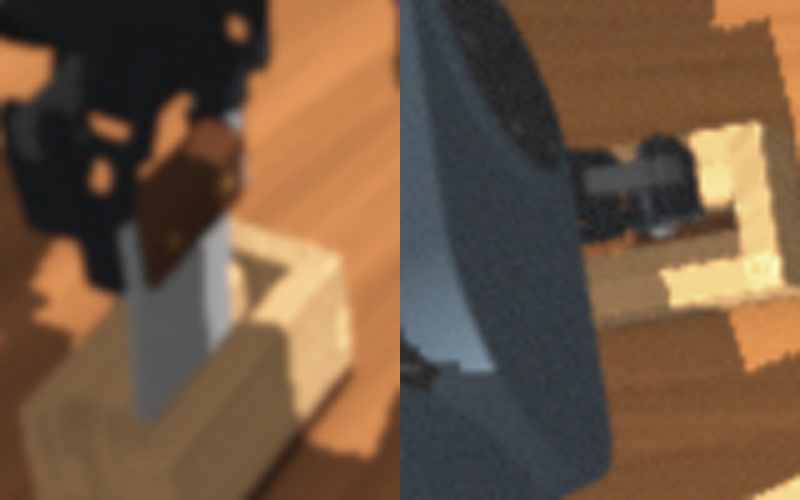

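>>> {"method": "step_arm", "body": {"offset": [[0.002,0,0],[0.004,0,0],[0.006,0,0],[0.008,0,0],[0.009,0,0],[0.009,0,0]], "spin": [0,0,0,0,0,0]}}

```text
t: 9.6
tcp_pos: [529.1, 282.6, 288.4]
ee_rot: [[0.987, 0.161, -0.002], [0.161, -0.987, -0.001], [-0.002, 0.0, -1.0]]
ft_force: [-5.1, -1.1, 0.2]
gripper_width: 62.9
```

```bash
cat > lean.py <<'E'
import sys
from h import *
k=sys.argv[1];tx,ty,tz,yaw=[float(v) for v in sys.argv[2:6]]
c=pickle.load(open(f"side{k}.pkl","rb"));P=cloud(c).reshape(-1,3)
a=np.radians(yaw);X=np.array([np.cos(a),np.sin(a)]);Y=np.array([-X[1],X[0]])
# slot frame
d=P[:,:2]-[522.9,281.2];x=d@X;y=d@Y;z=P[:,2]
t0=(np.array([tx,ty])-[522.9,281.2])@X
for nm,lo,hi,dx in(("blade",76,tz-174,8),("grip",tz-166,tz-136,20)):
    s=(abs(y)<25)&(abs(x-t0)<dx+6)&(z>lo)&(z<hi)
    m=np.median(x[s]);s&=abs(x-m)<4
    p=np.polyfit(z[s]-lo,x[s],1);print(nm,s.sum(),"lean",np.degrees(np.arctan(p[0])).round(2),"x",(np.median(x[s])+3.9).round(1),"z",z[s].min().round(1),z[s].max().round(1))
E
python3 look.py 8 510 275 110;python3 lean.py 7 520.2 281.2 288.4 9.27; python3 lean.py 8 529.1 282.6 288.4 9.27
```

```text
9.6 [529.1 282.6 288.4] [-5.1 -1.1  0.2] [-0.27  1.22 -0.03] 62.9
side 151 195
top 91 168
blade 191 lean -6.48 x -3.5 z 76.1 112.5
grip 170 lean -6.18 x -15.9 z 122.7 152.3
blade 230 lean -1.46 x 1.2 z 76.0 114.4
grip 181 lean -1.53 x -7.3 z 123.4 152.3
```

View pics/l8.png

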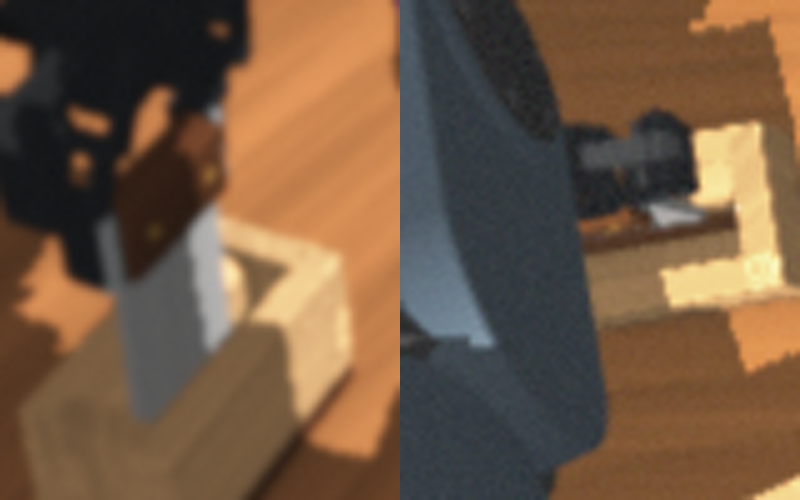

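>>> {"method": "step_arm", "body": {"offset": [[0.001,0,0],[0.002,0,0.002],[0.002,0,0.006],[0.002,0,0.01],[0.002,0,0.014],[0.002,0,0.018],[0.002,0,0.021],[0.002,0,0.023],[0.002,0,0.023]], "spin": [0,0,0,0,0,0,0,0,0]}}

```text
t: 10.6
tcp_pos: [531.1, 283.0, 265.1]
ee_rot: [[0.987, 0.161, -0.002], [0.161, -0.987, -0.001], [-0.002, 0.0, -1.0]]
ft_force: [-4.9, 0.8, -3.3]
gripper_width: 63.3
```

```bash
python3 look.py 9 510 275 110;python3 lean.py 9 531.1 282.9 265.4 9.27
```

```text
10.6 [531.1 283.  265.1] [-4.9  0.8 -3.3] [-0.07  1.02  0.02] 63.3
side 151 195
top 91 168
blade 83 lean -1.08 x 2.1 z 76.2 91.1
grip 181 lean -0.72 x -5.4 z 100.4 129.4
```

View pics/l9.png

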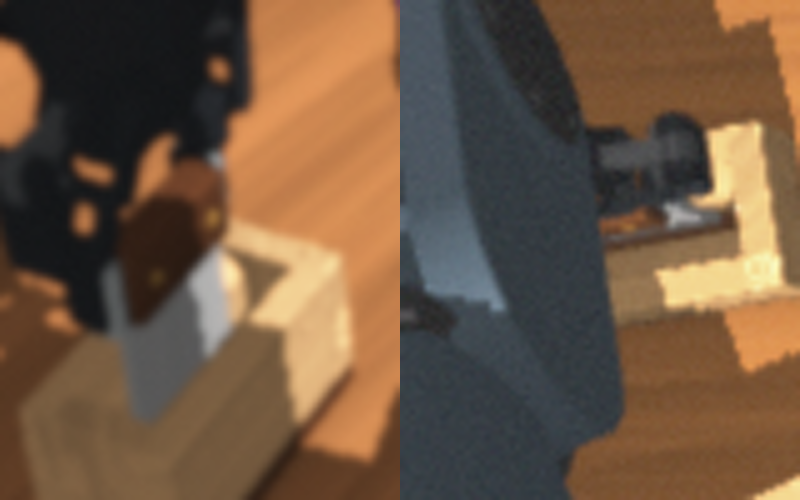

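>>> {"method": "step_arm", "body": {"offset": [[0.001,0,0.002],[0.001,0,0.003],[0.001,0,0.004],[0.001,0,0.004]], "spin": [0,0,0,0]}}

```text
t: 11.1
tcp_pos: [531.8, 283.1, 261.6]
ee_rot: [[0.987, 0.161, -0.002], [0.161, -0.987, -0.001], [-0.002, 0.0, -1.0]]
ft_force: [-9.3, -1.9, 1.2]
gripper_width: 63.4
```

>>> {"method": "step_arm", "body": {"offset": [[0,0,0.001],[0,0,0.001],[0,0,0.001]], "spin": [0,0,0]}}

```text
t: 11.4
tcp_pos: [531.8, 283.1, 260.7]
ee_rot: [[0.987, 0.161, -0.002], [0.161, -0.987, -0.001], [-0.002, 0.0, -1.0]]
ft_force: [-9.6, -1.6, 2.9]
gripper_width: 63.1
```

>>> {"method": "step_arm", "body": {"offset": [[0,0,0.001],[0,0,0.001],[0,0,0.001]], "spin": [0,0,0]}}

```text
t: 11.7
tcp_pos: [531.8, 283.1, 259.7]
ee_rot: [[0.987, 0.161, -0.002], [0.161, -0.987, -0.001], [-0.003, 0.0, -1.0]]
ft_force: [-9.2, -1.5, 2.4]
gripper_width: 63.1
```

>>> {"method": "step_arm", "body": {"offset": [[0,0,0.001],[0,0,0.001],[0,0,0.001]], "spin": [0,0,0]}}

```text
t: 12.0
tcp_pos: [531.8, 283.2, 258.8]
ee_rot: [[0.987, 0.161, -0.002], [0.161, -0.987, -0.001], [-0.002, 0.0, -1.0]]
ft_force: [-9.9, -1.1, 3.6]
gripper_width: 63.4
```

```bash
python3 look.py 10 510 275 110;python3 lean.py 10 531.8 283.1 259 9.27
```

```text
12.0 [531.8 283.2 258.8] [-9.9 -1.1  3.6] [-0.36  2.08 -0.02] 63.4
side 151 195
top 91 168
blade 54 lean 2.02 x 2.5 z 76.4 84.9
grip 175 lean -0.66 x -4.9 z 93.9 123.0
```

>>> {"method": "step_arm", "body": {"offset": [[0,0,0.001],[0,0,0.001],[0,0,0.001]], "spin": [0,0,0]}}

```text
t: 12.4
tcp_pos: [531.8, 283.1, 258.8]
ee_rot: [[0.987, 0.161, -0.002], [0.161, -0.987, -0.001], [-0.002, 0.0, -1.0]]
ft_force: [-14.4, -3.2, 14.4]
gripper_width: 63.0
```

>>> {"method": "step_arm", "body": {"offset": [[0,0,0.001],[0,0,0.001],[0,0,0.001]], "spin": [0,0,0]}}

```text
t: 12.7
tcp_pos: [532.1, 283.2, 258.6]
ee_rot: [[0.987, 0.161, -0.001], [0.161, -0.987, -0.0], [-0.001, 0.0, -1.0]]
ft_force: [-14.3, -4.8, 19.5]
gripper_width: 63.2
```

>>> {"method": "step_arm", "body": {"offset": [[-0.0005,0,-0.001],[-0.001,0,-0.0015],[-0.001,0,-0.0015],[-0.001,0,-0.0015]], "spin": [0,0,0,0]}}

```text
t: 13.1
tcp_pos: [531.5, 283.0, 258.7]
ee_rot: [[0.987, 0.161, 0.001], [0.161, -0.987, 0.0], [0.001, -0.0, -1.0]]
ft_force: [-5.9, -0.7, 4.2]
gripper_width: 63.1
```

```bash
python3 look.py 11 510 275 110;python3 lean.py 11 531.8 283.1 258.8 9.27
```

```text
13.1 [531.5 283.  258.7] [-5.9 -0.7  4.2] [-0.3   1.07 -0.03] 63.1
side 151 195
top 91 168
blade 55 lean -0.67 x 2.5 z 76.0 84.7
grip 179 lean 0.13 x -4.7 z 93.6 122.8
```

View pics/l11.png

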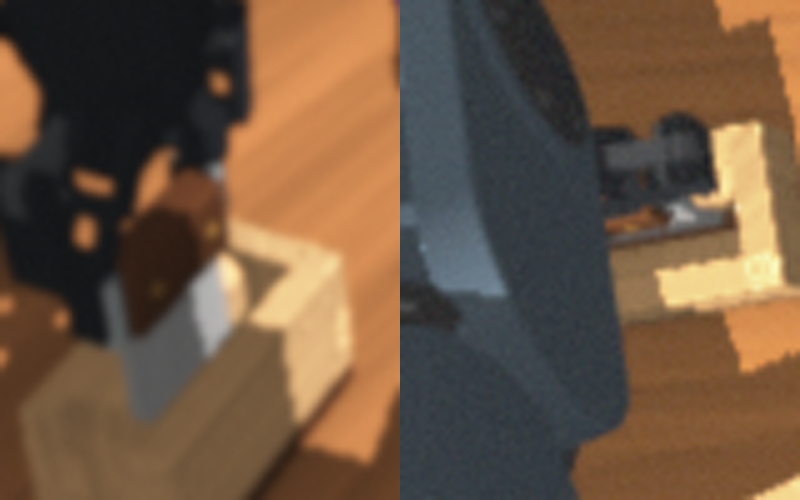

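>>> {"method": "step_arm", "body": {"offset": [[-0.0007,0,-0.0003],[-0.0007,0,-0.0003],[-0.0007,0,-0.0003]], "spin": [0,0,0]}}

```text
t: 13.5
tcp_pos: [531.1, 283.0, 258.8]
ee_rot: [[0.987, 0.161, 0.002], [0.161, -0.987, 0.001], [0.002, -0.0, -1.0]]
ft_force: [0.9, -0.2, 0.4]
gripper_width: 63.0
```

>>> {"method": "step_arm", "body": {"offset": [[0,0,0],[0,0,0],[0,0,0],[0,0,0],[0,0,0],[0,0,0]], "spin": [0,0,0,0,0,0], "grip": 0}}

```text
t: 14.1
tcp_pos: [530.7, 282.9, 258.5]
ee_rot: [[0.987, 0.161, 0.0], [0.161, -0.987, 0.0], [0.0, -0.0, -1.0]]
ft_force: [-0.1, 0.0, -0.2]
gripper_width: 85.2
```

```bash
python3 look.py 12 510 275 110;python3 lean.py 12 531.8 283.1 258.8 9.27
```

```text
14.1 [530.7 282.9 258.5] [-0.1  0.  -0.2] [ 0.05 -0.01  0.05] 85.2
side 151 195
top 91 168
blade 48 lean 0.49 x 2.5 z 76.2 84.7
grip 174 lean -0.67 x -5.1 z 93.0 122.7
```

View pics/l12.png

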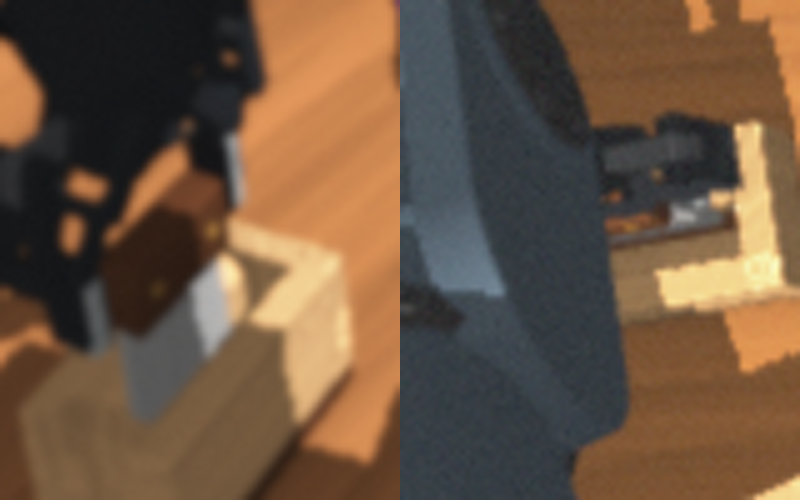

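Released, and it stands upright. I'll retreat straight up, then aside for a clear view.

>>> {"method": "step_arm", "body": {"offset": [[0,0,-0.01],[0,0,-0.03],[0,0,-0.06],[0,0,-0.1],[0,0,-0.13],[0,0,-0.13],[-0.04,0.03,-0.13],[-0.08,0.06,-0.13],[-0.1,0.1,-0.13],[-0.1,0.14,-0.13],[-0.1,0.16,-0.13],[-0.1,0.16,-0.13]], "spin": [0,0,0,0,0,0,0,0,0,0,0,0]}}

```text
t: 15.4
tcp_pos: [457.8, 107.0, 388.5]
ee_rot: [[0.987, 0.158, -0.0], [0.158, -0.987, -0.0], [-0.0, 0.0, -1.0]]
ft_force: [-0.4, 0.7, -0.3]
gripper_width: 85.7
```

```bash
python3 look.py 13 522 281 90;python3 lean.py 13 531.8 283.1 258.8 9.27; python3 - <<'E'
from h import *
for n in("top","side"):
    c=pickle.load(open(f"{n}13.pkl","rb"));P=cloud(c).reshape(-1,3)
    a=np.radians(9.27);X=np.array([np.cos(a),np.sin(a)]);Y=np.array([-X[1],X[0]])
    d=P[:,:2]-[522.9,281.2];x=d@X;y=d@Y;z=P[:,2]
    s=(z>118)&(z<140)&(abs(x)<40)&(abs(y)<50); print(n,s.sum(),np.median(z[s]),x[s].min(),x[s].max(),y[s].min(),y[s].max())
a=pickle.load(open("top0.pkl","rb"));b=pickle.load(open("top13.pkl","rb"))
cv2.imwrite("pics/cmp.png",np.vstack([cv2.resize(q["frame"][150:215,325:500,::-1],None,fx=4,fy=4) for q in(a,b)]))
E
```

```text
15.4 [457.8 107.  388.5] [-0.4  0.7 -0.3] [-0.02 -0.04  0.04] 85.7
side 145 202
top 91 163
blade 49 lean 0.24 x 2.3 z 76.0 84.7
grip 176 lean -0.02 x -5.0 z 94.0 122.7
top 165 130.5258167427539 -5.776988600380471 15.039434248843914 -30.775791566583376 33.768604330447616
side 306 127.24955166240255 -9.96176043695981 9.799276957958002 -29.51574300758555 34.94588870728317
```

View pics/l13.png

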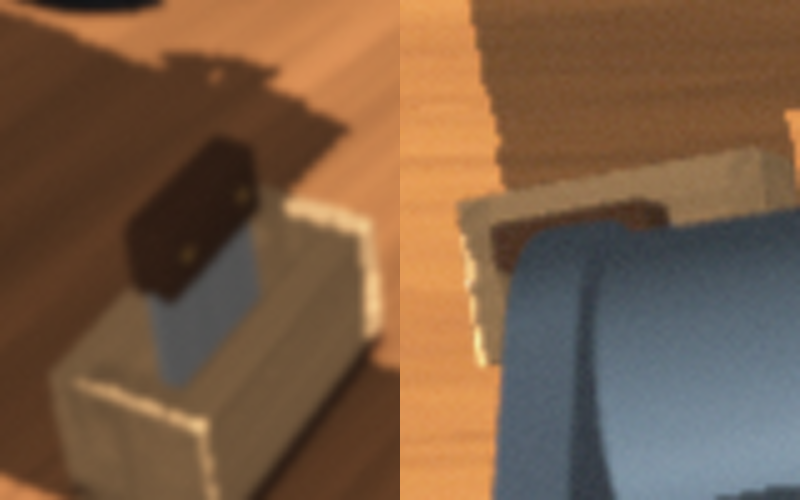

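View pics/cmp.png

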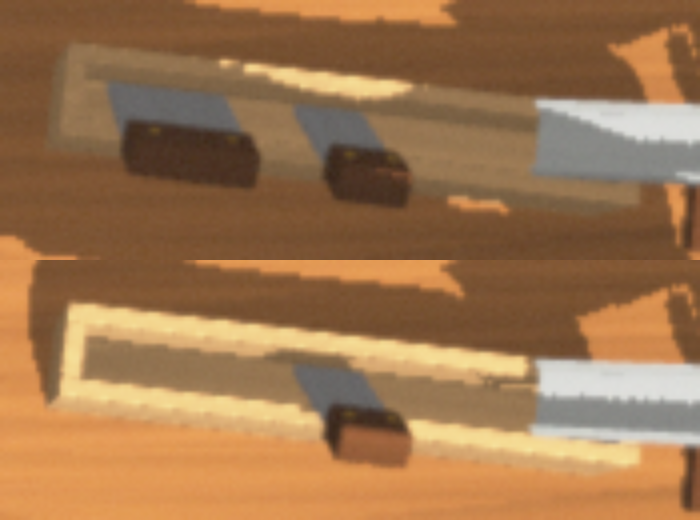

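The grip top is at about 129 mm, where 129 is expected, and the lean is about 0°. The narrow scraper hasn't moved.

```bash
python3 -c "
from plant import order
print(order.job_done())"
```

```text
the job is handed in; nothing more can be done
None
```

The broad scraper is in the farther slotted block, upright and fully home, and the job is handed in at about 15.5 s on the robot's clock. No verdict was reported.

**What I did:**
- I gripped the broad scraper across its width while it leaned and lifted it from the catch box.
- I lowered its edge, still leaning about 27°, some 22 mm into the slot of the block about 594 mm from the base.
- I straightened it by pivoting it in the pads against the far slot wall.
- I pushed it down until it stopped at about 19 N on the slot floor, eased the load off, let go and backed away.

**Last checks:**
- **Lean:** it measured about 0° (0.2° on the blade, 0.0° on the grip).
- **Seating:** the grip's top is at about 129 mm, where 129 is expected, and its lower end about 23 mm above the block, where 22 is given.
- **Narrow scraper:** it looks unmoved in before-and-after pictures.
- **Forces:** the highest wrist force I read was about 25 N.

**Disagreement:** the two cameras differed by about 4 mm across the slot and 2 mm in height. I measured the scraper against the block within each view, and those results agreed to within about 1 mm.

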